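# Set and lock the pressure screw of an etching press

### The arm

A 6-joint arm with a two-finger parallel gripper is mounted at the origin on the work surface. World frame = base frame: x ahead of the robot, y to its left, z up, the work surface at z = 0. Lengths are in m, angles in rad, forces in N, time in s.
With the tool pointing down it reaches from about 0.275 to 0.75 m from the base axis. Payload 10.2 kg.
Tool frame: the origin (TCP) lies midway between the tips of the shut fingers; the grasp point (between the pads) lies 19 mm behind it; z points along the fingers, y is the line along which they close (so a half turn about z gives the same grasp; the last joint's range is limited). The gripper opens to 85 mm and grips with 20 to 120 N. Pads are 22 mm wide; open, the fingers measure 114 mm over their backs; the gripper's body (76 mm by 85 mm) begins 54 mm behind the grasp point. The pads swing forward as they close: fully open they stand 13 mm farther back than shut.
Start: joints at [1.06, 0.313, 1.498, -0, 1.331, -0.223], TCP at [0.149, 0.503, 0.231] pointing down, gripper open.
Joint ranges: [-2.94, 2.94], [-0.97, 2.17], [0.19, 2.56], [-1.23, 4.37], [0.02, 3.11], [-2.88, 2.88]. Speed limits (rad/s): [2.39, 2.39, 3.01, 3.14, 3.14, 3.14].

### API

Orientations are given as a unit quaternion [x, y, z, w].
In Python, from bench import arm gives the robot as it stands.
- The arm moves only by the tool move_arm, never from a script. Its argument "targets" is a list of rows, each an object with "linear": the shift along the tool's x, y, z in mm, a list of three; "turn": the turn, a rotation vector about the tool's x, y, z in rad, a list of three. A call has exactly 5 rows; each row is the pose to reach, as a shift and turn from the pose commanded when the call began, along the tool's axes at that moment; what a row does not reach only later rows make up. A row lasts 1/8 s, in which the tool goes at most 62.5 mm and 10.7 degrees, less where a joint would pass 70% of its speed; a pose out of reach is approached as far as the arm can. A call with a gripper value outside its range is refused whole. "claw" is the closure in counts, from 0 (fully open) to 255 (shut), set as the call begins (left out, the last holds). The fingers move at their own pace and stop on an object; "grip_force" is the grip in N (left out, the last holds). Time passes only in rows, so rows that repeat a pose let the fingers close, or fill a call up. It gives the time, the measured TCP pose, the force, the opening and the grip force at its end, in the units of the state.
- arm.get_obs(): the state, without advancing time (a new reading comes with each control period).
- arm.snapshot(name): name is "scene" or "top"; returns the picture (400x640x3 uint8, red, green, blue); there is no depth.
- arm.calibration(name): a dict with "fx", "fy", "cx", "cy" (pixels), "extrinsics" (4x4, takes a point from camera to world coordinates). Camera axes: x right, y down, z forward; pixel columns grow to the right and rows downward; lengths in m; the calibration is good to about 2 mm. A picture is of the moment at which its call begins. calibration takes no time and is no camera call.
- arm.finish_job(): hands the job in; it is judged then, once.
The state is a dict: "t": time; "q": joint angles; "joint_vel": joint speeds; "joint_torque": joint torques, N m; "tcp_pos": TCP position; "orientation": TCP orientation; "contact_force": force on the tool from outside, world axes, zero at the start; "moment": the same for the moment, N m; "opening": finger opening in m; "grip_force": force on a finger pad.
Only numpy, scipy, OpenCV 4.12 (cv2) and the standard library are available. Lean on these libraries where they do the work, as an engineer would, in place of code of your own. Each camera call takes 0.05 s, during which the arm holds its last target. There are 200 camera calls.

### The job

On the tabletop etching press, turn the yellow-capped pressure screw down (clockwise) by its bar until the yellow knob stands over the yellow mark on its dial, and run its brass lock nut down clockwise by the black-knobbed lever until it meets the boss. Then hold the screw and lock it: squeeze the yellow and the black knob firmly towards each other until the nut just nips tight, without forcing it and without the bar leaving the mark, and let go. Leave the blue-capped screw and everything lying around where they are.

Things in the scene. Friction and masses are not known exactly. Their poses are not given: they have to be found in the camera images.
- screw_block: fixed dial of the yellow-capped pressure screw: aluminium disc 84 mm across and 4 mm thick with black ticks, with a steel boss 48 mm across and 8 mm high, on the flat top of the press's crosshead (195 mm above the table). Origin: on the screw's vertical axis at the crosshead's top; z up; its x axis points from the screw's axis to the yellow mark. It may stand at either end of the crosshead
- mark (a point): the yellow mark on the dial's rim (a stripe 7 mm wide that ends in a 12 x 10 mm yellow block), this point 44 mm from the axis and 10 mm above the crosshead
- screw (a joint): the pressure screw with its bar, a steel bar 10 mm thick through a round head 30 mm across: 0 with the yellow knob exactly over the mark, grows counter-clockwise seen from above (rad). It starts backed off, 0.4 to 0.85. It turns at about 0.4 N m of friction (5 N at the knob) and stays where it is left; the nut and its lever ride round with it
- bar_knob (a point): centre of the yellow knob on the bar's end: an upright cylinder 18 mm across and 30 mm high, 85 mm from the axis, its centre 45 mm above the crosshead. The bar's other end is a small black ball 72 mm from the axis; the head's top is 57 mm above the crosshead
- lock_nut (a joint): how far the brass lock nut with its washer has been run down on the screw (rad, relative to the screw, grows clockwise seen from above, the tightening way). Running it takes about 1.5 N at the lever's knob and does not turn the screw; at 1.13 the washer meets the boss and it goes no further. Where its lever then stands, 0.34 to 0.50 rad counter-clockwise of the bar, differs from press to press
- nip (a joint): how far the seated nut has been tightened (rad, clockwise). 0 up to 0.85 N m at the nut, then 30 N m per rad: squeezing the knobs together with 13 to 15 N gives 0.008, with 24 to 28 N 0.037, which is too much; 17 to 22 N is right. It stays when let go. More than 0.4 N m on the lever alone turns the screw along: the bar must be held against it
- lock_knob (a point): centre of the black knob on the lock nut's cranked brass lever: an upright cylinder 18 mm across and 30 mm high, 85 mm from the axis, its centre 45 mm above the crosshead, level with the yellow knob. It starts 1.0 to 1.65 rad counter-clockwise of the yellow knob. The brass hex nut below is 34 mm wide
- press: the fixed tabletop etching press: dark green side frames and crosshead (125 x 350 mm, its top at 195 mm), steel rollers, grey bed 460 x 236 mm with its top at 80 mm. Origin under its centre on the table; y along the crosshead, a screw at y = +140 and -140 mm; crank on its +y side, below the crosshead
- blue_screw: the blue-capped pressure screw at the other end of the crosshead, of the same make and size, already set and locked. Origin on its axis at the crosshead's top
- print_block: small plywood printing block 75 x 100 x 20 mm lying on the press bed; origin under its centre
- blue_jar: blue paint jar with white lid, 84 mm across, 125 mm high; origin under its centre
- yellow_jar: yellow paint jar with white lid, 80 mm across, 120 mm high; origin under its centre
- red_cup: red plastic cup, 80 mm across, 105 mm high; origin under its centre
- ink_tin: steel ink tin, 76 mm across, 55 mm high; origin under its centre
- brayer: ink roller with wooden handle, 210 x 110 mm, 38 mm high; origin under the roller's centre, handle to its -x
- palette_knife: broad-bladed ink knife with wooden handle, 200 mm long, lying flat; origin under its centre

How it is judged:
On the way:
1. the yellow knob stands over the mark (within 0.09 rad) while the lock nut is not yet tightened (value of joint screw between -0.09 and 0.09 rad and value of joint nip below 0.005 rad), for 0.2 s.
At the end, for the whole second after the job is handed in: Yellow knob over the mark within 0.09 rad (7.5 mm at the knob), lock nut run fully down on the boss (lock_nut above 1.09 of 1.13) and nipped tight (nip above 0.008, a squeeze of 13 to 15 N; and never above 0.037, 24 to 28 N), bar at rest, everything released (value of joint screw between -0.09 and 0.09 rad and value of joint lock_nut above 1.09 rad and value of joint nip above 0.008 rad and velocity of joint screw between -0.02 and 0.02 rad/s); the robot touches nothing.
It fails at once if the lock nut is forced: tightened more than 0.037 rad past its seat (a squeeze of 24 to 28 N) (value of joint nip above 0.037 rad).
It fails at once if the bar is more than 0.14 rad off the mark with the nut tightened (value of joint nip above 0.008 rad and (value of joint screw above 0.14 rad or value of joint screw below -0.14 rad)).
It fails at once if the blue-capped screw is pushed or gripped with more than 10 N (contact force between the fingers and blue_screw above 10 N).
It fails at once if something lying around is moved by more than 30 mm (distance of any of print_block, blue_jar, yellow_jar, red_cup, ink_tin, brayer, palette_knife from where it was at the start of the episode above 0.03 m).
It also fails if it takes over 72 s, if anything falls off the work surface, if the arm or the gripper's body presses on something with over 40 N, if the wrist force passes 120 N, or if a joint passes its speed limit or range.

## Working session

There is one attempt and no reset: what is moved stays moved. The work goes in short steps, Python scripts to look and compute and a tool call to move; the robot and the scene stay as the last step left them, time stands still between calls to the robot, and variables do not carry over. Pictures are saved under pics/ and viewed, at most 10 in all, crops included, and the job is handed in when it is done.

Besides the shell and the picture viewer there is one more tool, called after "Call:" in YAML: its name, and indented under it one key for each argument. move_arm: Moves the arm, as the interface text tells. Its arguments: {"type":"object","properties":{"targets":{"type":"array","items":{"type":"object","properties":{"linear":{"type":"array","items":{"type":"number"}},"turn":{"type":"array","items":{"type":"number"}}}}},"claw":{"type":"number"},"grip_force":{"type":"number"}},"required":["targets"]}

```bash
mkdir -p pics; python3 - <<'E'
from bench import arm
import cv2,numpy as np
for n in("scene","top"):
    im=arm.snapshot(n);np.save(f"pics/{n}0.npy",im);cv2.imwrite(f"pics/{n}0.png",im[:,:,::-1])
    c=arm.calibration(n);print(n,c['fx'],c['cx'],c['cy'],np.round(c['extrinsics'],3).tolist())
o=arm.get_obs();print({k:np.round(v,3).tolist() for k,v in o.items()})
E
```

```text
scene 372.43550640848713 321.7712991836944 199.696724538597 [[0.687, 0.554, -0.471, 1.004], [0.727, -0.526, 0.442, -0.501], [-0.003, -0.646, -0.763, 0.966], [0.0, 0.0, 0.0, 1.0]]
top 388.0923251873963 320.1699863162846 198.21285472745436 [[0.019, -0.989, 0.147, 0.348], [-1.0, -0.022, -0.018, -0.005], [0.021, -0.147, -0.989, 1.241], [0.0, 0.0, 0.0, 1.0]]
{'t': 0.1, 'q': [1.06, 0.313, 1.498, 0.0, 1.331, -0.223], 'joint_vel': [-0.001, 0.001, -0.003, -0.001, 0.001, -0.001], 'joint_torque': [0.003, -41.29, -26.014, -0.0, 0.003, 0.0], 'tcp_pos': [0.149, 0.503, 0.231], 'orientation': [0.143, 0.99, -0.001, -0.0], 'contact_force': [-0.072, 0.398, -0.584], 'moment': [0.03, -0.07, -0.009], 'grip_force': 0.0, 'opening': 0.085}
```

View pics/scene0.png

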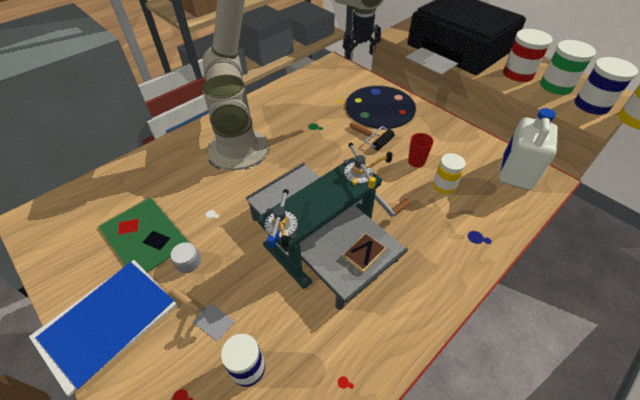

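View pics/top0.png

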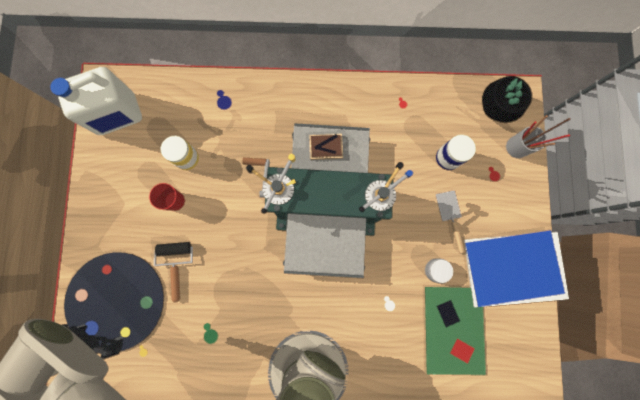

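The top view shows the yellow screw at about (279,188) and the blue one at (380,194). I'll zoom in on the yellow screw in both views.

```bash
python3 - <<'E'
import cv2,numpy as np
a=np.load("pics/top0.npy")[145:225,235:315];b=np.load("pics/scene0.npy")[130:210,325:405]
f=lambda x:cv2.resize(x,(400,400),interpolation=cv2.INTER_CUBIC)[:,:,::-1]
cv2.imwrite("pics/crop0.png",np.hstack([f(a),f(b)]))
E
```

```text
(no output)
```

View pics/crop0.png

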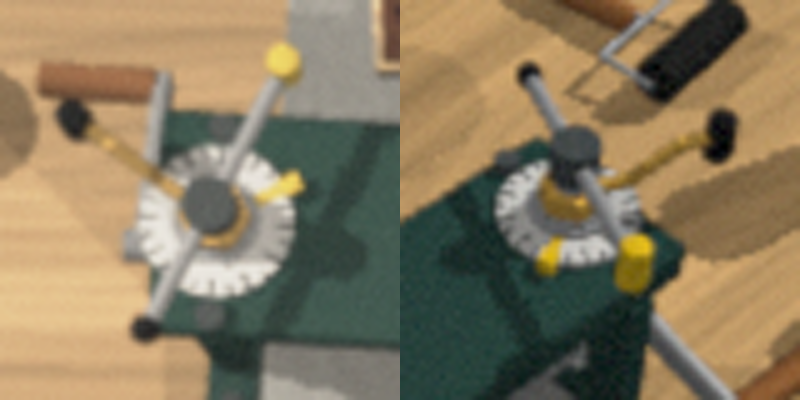

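The top crop shows the yellow knob at full-image (291.6,157.4), the black knob at (249.6,168.6), the mark block at (292.6,182.4), the head at (277.4,186) and the ball at (264.4,210.4). Next I'll cast rays through these with colour masks.

```bash
cat > h.py <<'E'
import cv2,numpy as np
from bench import arm
def ray(n,u,v,z):
    c=arm.calibration(n);E=np.array(c['extrinsics'])
    d=E[:3,:3]@[(u-c['cx'])/c['fx'],(v-c['cy'])/c['fy'],1];p=E[:3,3]
    return p+d*(z-p[2])/d[2]
def proj(n,P):
    c=arm.calibration(n);q=np.linalg.inv(np.array(c['extrinsics']))@np.append(P,1)
    return np.round([c['cx']+c['fx']*q[0]/q[2],c['cy']+c['fy']*q[1]/q[2]],1)
def blobs(im,box,lo,hi):
    x0,y0,x1,y1=box;m=cv2.inRange(cv2.cvtColor(im[y0:y1,x0:x1],cv2.COLOR_RGB2HSV),lo,hi)
    _,_,s,ce=cv2.connectedComponentsWithStats(m)
    return [(int(s[i,4]),ce[i]+[x0,y0]) for i in range(1,len(s)) if s[i,4]>5]
E
python3 - <<'E'
from h import *
im=np.load("pics/top0.npy")
print("Y",blobs(im,(235,145,315,225),(22,120,120),(35,255,255)))
print("K",blobs(im,(240,158,262,178),(0,0,0),(180,255,60)))
print("K2",blobs(im,(256,203,272,217),(0,0,0),(180,255,60)))
P=dict(yk=(291.6,157.4,.247),bk=(249.6,168.6,.247),mark=(292.6,182.4,.205),head=(277.4,186,.252),ball=(264.4,210.4,.24))
W={k:ray("top",*v) for k,v in P.items()}
for k,w in W.items(): print(k,w.round(4),'scene',proj("scene",w))
ax=(W['yk']*72+W['ball']*85)/157
for nm,a in(("ax",ax),("head",W['head'])):
    print(nm,a.round(4))
    for k in W:
        d=(W[k]-a)[:2];print(' ',k,np.hypot(*d).round(4),np.arctan2(d[1],d[0]).round(3))
s=np.load("pics/scene0.npy");print("sceneY",blobs(s,(325,130,405,210),(22,120,120),(35,255,255)))
E
```

```text
Y [(32, array([291.28125, 156.84375])), (23, array([292.04347826, 181.73913043]))]
K [(25, array([249.16, 168.04]))]
K2 [(12, array([264.08333333, 210.66666667]))]
yk [0.6027 0.0543 0.247 ] scene [371.3 180.7]
bk [0.57   0.1629 0.247 ] scene [388.4 155.1]
mark [0.5439 0.0521 0.205 ] scene [353.5 180.3]
head [0.5246 0.0884 0.252 ] scene [358.6 158.4]
ball [0.4619 0.1208 0.24  ] scene [350.1 145.3]
ax [0.5264 0.0903 0.2432]
  yk 0.0843 -0.441
  bk 0.0846 1.03
  mark 0.0421 -1.144
  head 0.0027 -2.319
  ball 0.0714 2.7
head [0.5246 0.0884 0.252 ]
  yk 0.0851 -0.412
  bk 0.0872 1.024
  mark 0.0411 -1.084
  head 0.0 0.0
  ball 0.0706 2.664
sceneY [(20, array([354.75, 180.4 ])), (57, array([371.70175439, 181.31578947]))]
```

Call:
move_arm:
  targets:
    - {"linear": [0, 0, -60], "turn": [0, 0, 0]}
    - {"linear": [-20, -10, -109], "turn": [0, 0, 0.14]}
    - {"linear": [-562, -302, -109], "turn": [0, 0, 0.14]}
    - {"linear": [-562, -302, -109], "turn": [0, 0, 0.14]}
    - {"linear": [-562, -302, -109], "turn": [0, 0, 0.14]}
  claw: 0
  grip_force: 30

```text
t: 0.72
tcp_pos: [0.2993, 0.3545, 0.3401]
orientation: [0.212, 0.977, -0.0, -0.0]
contact_force: [0.7, 0.8, -0.0]
opening: 0.0855
grip_force: 0.0
```

```bash
cat >> h.py <<'E'
from scipy.spatial.transform import Rotation as R
AX=np.array([.526,.0895])
def on(r,a,z): return np.r_[AX+r*np.array([np.cos(a),np.sin(a)]),z]
def go(p,yang,frm=None):
    """shift (mm, tool axes) and turn to reach p with tool y at world angle yang, tool down"""
    o=arm.get_obs();r=R.from_quat(o['orientation']);y=np.array([np.cos(yang),np.sin(yang),0]);z=np.array([0,0,-1.])
    if r.as_matrix()[:,1]@y<0:y=-y
    T=R.from_matrix(np.c_[np.cross(y,z),y,z])
    print(np.round(o['tcp_pos'],4),'F',np.round(o['contact_force'],1),'op',round(o['opening'],4),'t',round(o['t'],2),
     'lin',np.round(r.inv().apply(np.array(p)-o['tcp_pos'])*1000,1),'turn',np.round((r.inv()*T).as_rotvec(),3))
E
python3 -c "
from h import *
go(on(.085,-.43,.32),1.14)"
```

```text
[0.2993 0.3545 0.3401] F [ 0.7  0.8 -0. ] op 0.0855 t 0.72 lin [-401.1 -147.4   20.1] turn [-0.    -0.     0.003]
```

Call:
move_arm:
  targets:
    - {"linear": [-340, -125, 15], "turn": [0, 0, 0]}
    - {"linear": [-340, -125, 15], "turn": [0, 0, 0]}
    - {"linear": [-340, -125, 15], "turn": [0, 0, 0]}
    - {"linear": [-340, -125, 15], "turn": [0, 0, 0]}
    - {"linear": [-340, -125, 15], "turn": [0, 0, 0]}

```text
t: 1.35
tcp_pos: [0.5215, 0.1347, 0.3271]
orientation: [0.212, 0.977, 0.0, -0.0]
contact_force: [0.5, 1.0, -0.4]
opening: 0.0855
grip_force: 0.0
```

Call:
move_arm:
  targets:
    - {"linear": [0, 0, 0], "turn": [0, 0, 0]}
    - {"linear": [0, 0, 0], "turn": [0, 0, 0]}
    - {"linear": [0, 0, 0], "turn": [0, 0, 0]}
    - {"linear": [0, 0, 0], "turn": [0, 0, 0]}
    - {"linear": [0, 0, 0], "turn": [0, 0, 0]}

```text
t: 1.98
tcp_pos: [0.5201, 0.1369, 0.3276]
orientation: [0.212, 0.977, 0.0, 0.0]
contact_force: [0.1, -0.6, 0.1]
opening: 0.0851
grip_force: 0.0
```

```bash
python3 -c "
from h import *
go(on(.085,-.43,.222),1.14)"
```

```text
[0.5201 0.1369 0.3276] F [ 0.1 -0.6  0.1] op 0.0851 t 1.98 lin [-110.   -40.9  105.6] turn [0.    0.    0.004]
```

Call:
move_arm:
  targets:
    - {"linear": [-55, -20, 0], "turn": [0, 0, 0]}
    - {"linear": [-110, -41, 0], "turn": [0, 0, 0]}
    - {"linear": [-110, -41, 10], "turn": [0, 0, 0]}
    - {"linear": [-110, -41, 20], "turn": [0, 0, 0]}
    - {"linear": [-110, -41, 20], "turn": [0, 0, 0]}

```text
t: 2.6
tcp_pos: [0.6026, 0.0545, 0.307]
orientation: [0.212, 0.977, -0.0, -0.001]
contact_force: [-0.9, 0.4, 0.3]
opening: 0.0853
grip_force: 0.0
```

Call:
move_arm:
  targets:
    - {"linear": [0, 0, 25], "turn": [0, 0, 0]}
    - {"linear": [0, 0, 50], "turn": [0, 0, 0]}
    - {"linear": [0, 0, 75], "turn": [0, 0, 0]}
    - {"linear": [0, 0, 86], "turn": [0, 0, 0]}
    - {"linear": [0, 0, 86], "turn": [0, 0, 0]}

```text
t: 3.22
tcp_pos: [0.6033, 0.0539, 0.2217]
orientation: [0.212, 0.977, -0.0, -0.0]
contact_force: [-0.4, -0.1, 0.6]
opening: 0.0853
grip_force: 0.0
```

```bash
python3 - <<'E'
from h import *
go(on(.085,-.43,.222),1.14)
s=arm.snapshot("scene")[120:220,310:430];t=arm.snapshot("top")[130:230,230:330]
f=lambda x,w:cv2.resize(x,(w,400),interpolation=cv2.INTER_CUBIC)[:,:,::-1]
cv2.imwrite("pics/c1.png",np.hstack([f(t,400),f(s,400*120//100)[:,:400]]))
E
```

```text
[0.6033 0.0539 0.2217] F [-0.4 -0.1  0.6] op 0.0853 t 3.23 lin [ 0.1  0.2 -0.3] turn [-0.    -0.     0.004]
```

View pics/c1.png

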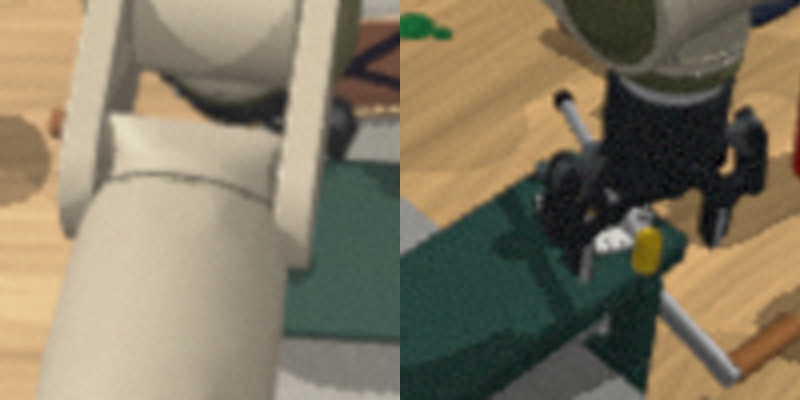

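The yellow knob, at scene pixel (372,182), stands between the open fingers. I'll close on it gently.

Call:
move_arm:
  targets:
    - {"linear": [0, 0, 0], "turn": [0, 0, 0]}
    - {"linear": [0, 0, 0], "turn": [0, 0, 0]}
    - {"linear": [0, 0, 0], "turn": [0, 0, 0]}
    - {"linear": [0, 0, 0], "turn": [0, 0, 0]}
    - {"linear": [0, 0, 0], "turn": [0, 0, 0]}
  claw: 255
  grip_force: 30

```text
t: 3.95
tcp_pos: [0.6036, 0.0535, 0.2216]
orientation: [0.212, 0.977, 0.0, 0.0]
contact_force: [0.3, 0.6, 1.2]
opening: 0.0168
grip_force: 29.3
```

```bash
python3 - <<'E'
from h import *
for a in (-.57,-.71,-.85,-.99,-1.12): go(on(.085,a,.222),a+np.pi/2)
o=arm.get_obs();print(o['grip_force'],o['moment'])
E
```

```text
[0.6036 0.0535 0.2216] F [0.3 0.6 1.2] op 0.0168 t 3.95 lin [  1.3 -11.5  -0.4] turn [0.    0.    0.142]
[0.6036 0.0535 0.2216] F [0.3 0.6 1.2] op 0.0168 t 3.95 lin [  3.8 -23.1  -0.4] turn [0.    0.    0.282]
[0.6036 0.0535 0.2216] F [0.3 0.6 1.2] op 0.0168 t 3.95 lin [  7.9 -34.3  -0.4] turn [0.    0.    0.422]
[0.6036 0.0535 0.2216] F [0.3 0.6 1.2] op 0.0168 t 3.95 lin [ 13.6 -44.8  -0.5] turn [0.    0.    0.562]
[0.6036 0.0535 0.2216] F [0.3 0.6 1.2] op 0.0168 t 3.95 lin [ 20.  -53.7  -0.5] turn [0.    0.    0.692]
29.29364114999771 [ 0.14969457 -0.04186417 -0.0428683 ]
```

Call:
move_arm:
  targets:
    - {"linear": [0.4, -5.8, 0], "turn": [0, 0, 0.07]}
    - {"linear": [1.2, -11.6, 0], "turn": [0, 0, 0.14]}
    - {"linear": [2.2, -17.4, 0], "turn": [0, 0, 0.21]}
    - {"linear": [3.6, -23.1, 0], "turn": [0, 0, 0.28]}
    - {"linear": [5.5, -28.8, 0], "turn": [0, 0, 0.35]}

```text
t: 4.58
tcp_pos: [0.5865, 0.0302, 0.2216]
orientation: [0.38, 0.925, 0.001, 0.0]
contact_force: [0.4, 4.5, 2.4]
opening: 0.0173
grip_force: 29.5
```

```bash
python3 - <<'E'
from h import *
for a in (-.85,-.92,-.99,-1.06,-1.12): go(on(.085,a,.222),a+np.pi/2)
E
```

```text
[0.5865 0.0302 0.2216] F [0.4 4.5 2.4] op 0.0173 t 4.58 lin [-0.1 -6.3 -0.4] turn [ 0.001 -0.001  0.071]
[0.5865 0.0302 0.2216] F [0.4 4.5 2.4] op 0.0173 t 4.58 lin [  0.5 -12.2  -0.4] turn [ 0.001 -0.001  0.141]
[0.5865 0.0302 0.2216] F [0.4 4.5 2.4] op 0.0173 t 4.58 lin [  1.6 -18.1  -0.4] turn [ 0.001 -0.001  0.211]
[0.5865 0.0302 0.2216] F [0.4 4.5 2.4] op 0.0173 t 4.58 lin [  3.  -23.8  -0.4] turn [ 0.001 -0.001  0.281]
[0.5865 0.0302 0.2216] F [0.4 4.5 2.4] op 0.0173 t 4.58 lin [  4.6 -28.7  -0.4] turn [ 0.001 -0.001  0.341]
```

Call:
move_arm:
  targets:
    - {"linear": [0.1, -6.0, 0], "turn": [0, 0, 0.07]}
    - {"linear": [0.7, -12, 0], "turn": [0, 0, 0.14]}
    - {"linear": [1.8, -18, 0], "turn": [0, 0, 0.21]}
    - {"linear": [3.2, -23.7, 0], "turn": [0, 0, 0.28]}
    - {"linear": [4.8, -28.5, 0], "turn": [0, 0, 0.34]}

```text
t: 5.2
tcp_pos: [0.5628, 0.014, 0.2216]
orientation: [0.531, 0.848, 0.001, -0.001]
contact_force: [-1.2, 9.0, 2.2]
opening: 0.0173
grip_force: 29.5
```

Call:
move_arm:
  targets:
    - {"linear": [0, 0, 0], "turn": [0, 0, 0]}
    - {"linear": [0, 0, 0], "turn": [0, 0, 0]}
    - {"linear": [0, 0, 0], "turn": [0, 0, 0]}
    - {"linear": [0, 0, 0], "turn": [0, 0, 0]}
    - {"linear": [0, 0, 0], "turn": [0, 0, 0]}
  claw: 0

```text
t: 5.82
tcp_pos: [0.5631, 0.0126, 0.2213]
orientation: [0.53, 0.848, -0.0, -0.0]
contact_force: [-0.1, -0.8, -0.9]
opening: 0.0853
grip_force: 0.0
```

Call:
move_arm:
  targets:
    - {"linear": [0, 0, -25], "turn": [0, 0, 0]}
    - {"linear": [0, 0, -50], "turn": [0, 0, 0]}
    - {"linear": [0, 0, -100], "turn": [0, 0, 0]}
    - {"linear": [0, 0, -100], "turn": [0, 0, 0]}
    - {"linear": [0, 0, -100], "turn": [0, 0, 0]}
  claw: 0

```text
t: 6.45
tcp_pos: [0.5629, 0.0126, 0.3206]
orientation: [0.53, 0.848, -0.0, -0.0]
contact_force: [0.1, 0.5, -1.0]
opening: 0.0854
grip_force: 0.0
```

```bash
python3 - <<'E'
from h import *
go(on(.085,-1.12,.322),.45)
for a in (.34,.45,.6): go(on(.11,a,.322),a+np.pi/2)
im=arm.snapshot("scene");np.save("pics/s2.npy",im)
t=im[130:210,320:420]
cv2.imwrite("pics/c2.png",cv2.resize(t,(750,600),interpolation=cv2.INTER_CUBIC)[:,:,::-1])
print(blobs(im,(325,130,420,215),(22,120,120),(35,255,255)))
for a in(-1.12,-1.03,-1.21):print(a,proj("scene",on(.085,a,.24)))
E
```

```text
[0.5629 0.0126 0.3206] F [ 0.1  0.5 -1. ] op 0.0854 t 6.45 lin [ 0.3  0.3 -1.4] turn [-0.001 -0.001  0.003]
[0.5629 0.0126 0.3206] F [ 0.1  0.5 -1. ] op 0.0854 t 6.45 lin [ 72.9 109.8  -1.5] turn [-0.000e+00 -1.000e-03 -1.458e+00]
[0.5629 0.0126 0.3206] F [ 0.1  0.5 -1. ] op 0.0854 t 6.45 lin [ 84.9 110.5  -1.4] turn [-0.000e+00 -1.000e-03 -1.568e+00]
[0.5629 0.0126 0.3206] F [ 0.1  0.5 -1. ] op 0.0854 t 6.45 lin [101.4 109.3  -1.4] turn [-1.000e-03  0.000e+00  1.424e+00]
[(81, array([350.88888889, 181.01234568]))]
-1.12 [349.5 182.5]
-1.03 [352.3 183.1]
-1.21 [346.8 181.6]
```

View pics/c2.png

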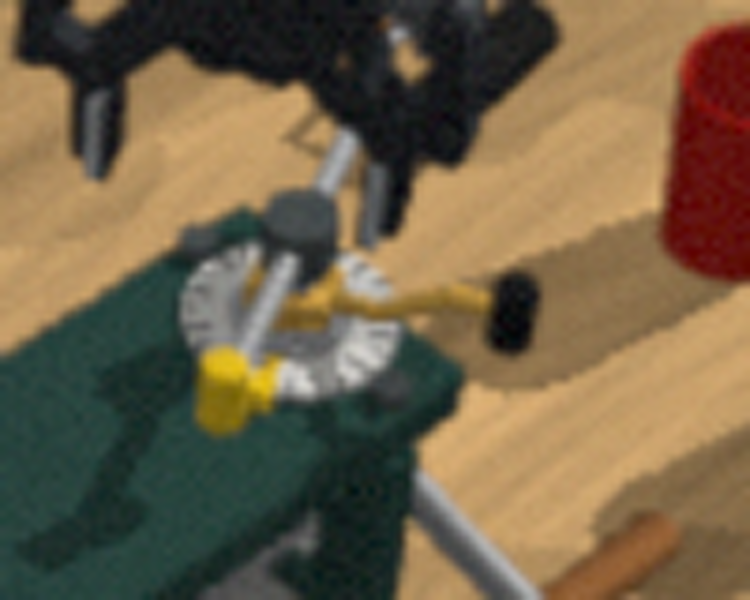

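```bash
python3 - <<'E'
from h import *
for z in(.2,.205,.21):
  for n,u in(("top",(292.04,181.74)),("top",(292.6,182.4)),("scene",(354.75,180.4))):
    w=ray(n,*u,z);d=w[:2]-AX;print(z,n,w.round(4),np.hypot(*d).round(4),np.arctan2(d[1],d[0]).round(3))
k=ray("scene",349.6,182.0,.24);d=k[:2]-AX;print(k,np.hypot(*d),np.arctan2(d[1],d[0]))
h=ray("scene",320+302/7.5,130+207/7.5,.252);print('head',h)
k=ray("scene",320+513/7.5,130+312/7.5,.24);d=k[:2]-AX;print('bk',k,np.hypot(*d),np.arctan2(d[1],d[0]))
E
```

```text
0.2 top [0.5466 0.0539 0.2   ] 0.0411 -1.046
0.2 top [0.5448 0.0523 0.2   ] 0.0417 -1.102
0.2 scene [0.5435 0.0578 0.2   ] 0.0362 -1.066
0.205 top [0.5456 0.0536 0.205 ] 0.0409 -1.07
0.205 top [0.5439 0.0521 0.205 ] 0.0415 -1.126
0.205 scene [0.5465 0.0542 0.205 ] 0.0408 -1.045
0.21 top [0.5447 0.0533 0.21  ] 0.0407 -1.094
0.21 top [0.5429 0.0518 0.21  ] 0.0413 -1.149
0.21 scene [0.5495 0.0505 0.21  ] 0.0455 -1.028
[0.56209095 0.01446431 0.24      ] 0.08326411239342661 -1.1224770636546475
head [0.52569209 0.09404797 0.252     ]
bk [0.60805684 0.11897146 0.24      ] 0.08718882714553931 0.3448109872273119
```

```bash
sed -i 's/^AX=.*/AX=np.array([.527,.091])/' h.py; python3 - <<'E'
from h import *
print(arm.get_obs()['q']); go(on(.085,.335,.32),.335+np.pi/2-.15)
print(on(.085,.335,.32))
E
```

```text
[-1.85669643e-01  3.57529191e-01  1.20823645e+00 -4.20761765e-05
  1.57792530e+00 -6.38661304e-01]
[0.5628 0.0126 0.3201] F [-0.1 -0.5 -0.4] op 0.0851 t 6.5 lin [76.1 86.6  0.1] turn [-1.000e-03 -2.000e-03 -1.303e+00]
[0.60727488 0.11894538 0.32      ]
```

Call:
move_arm:
  targets:
    - {"linear": [15, 17, 0], "turn": [0, 0, -0.18]}
    - {"linear": [30, 35, 0], "turn": [0, 0, -0.36]}
    - {"linear": [46, 52, 0], "turn": [0, 0, -0.54]}
    - {"linear": [61, 69, 0], "turn": [0, 0, -0.72]}
    - {"linear": [76, 86, 0], "turn": [0, 0, -0.9]}
  claw: 100

```text
t: 7.12
tcp_pos: [0.6071, 0.1193, 0.3199]
orientation: [0.106, 0.994, -0.0, -0.001]
contact_force: [0.2, -0.0, 1.3]
opening: 0.0518
grip_force: 0.0
```

Call:
move_arm:
  targets:
    - {"linear": [0, 0, 0], "turn": [0, 0, -0.18]}
    - {"linear": [0, 0, 0], "turn": [0, 0, -0.36]}
    - {"linear": [0, 0, 0], "turn": [0, 0, -0.5]}
    - {"linear": [0, 0, 0], "turn": [0, 0, -0.5]}
    - {"linear": [0, 0, 0], "turn": [0, 0, -0.5]}

```text
t: 7.75
tcp_pos: [0.607, 0.1186, 0.3207]
orientation: [-0.139, 0.99, 0.0, -0.001]
contact_force: [-0.8, -0.1, -0.4]
opening: 0.0518
grip_force: 0.0
```

```bash
python3 - <<'E'
from h import *
go(on(.085,.335,.222),.335+np.pi/2)
E
```

```text
[0.607  0.1186 0.3207] F [-0.8 -0.1 -0.4] op 0.0518 t 7.75 lin [-0.4  0.3 98.7] turn [ 0.    -0.001 -0.056]
```

Call:
move_arm:
  targets:
    - {"linear": [0, 0, 25], "turn": [0, 0, -0.05]}
    - {"linear": [0, 0, 50], "turn": [0, 0, -0.05]}
    - {"linear": [0, 0, 75], "turn": [0, 0, -0.05]}
    - {"linear": [0, 0, 96], "turn": [0, 0, -0.05]}
    - {"linear": [0, 0, 96], "turn": [0, 0, -0.05]}

```text
t: 8.38
tcp_pos: [0.6065, 0.1185, 0.2239]
orientation: [-0.165, 0.986, 0.0, -0.002]
contact_force: [-0.5, 0.5, -0.9]
opening: 0.0519
grip_force: 0.0
```

Call:
move_arm:
  targets:
    - {"linear": [0, 0, 0], "turn": [0, 0, 0]}
    - {"linear": [0, 0, 0], "turn": [0, 0, 0]}
    - {"linear": [0, 0, 0], "turn": [0, 0, 0]}
    - {"linear": [0, 0, 0], "turn": [0, 0, 0]}
    - {"linear": [0, 0, 0], "turn": [0, 0, 0]}
  claw: 255
  grip_force: 20

```text
t: 9.0
tcp_pos: [0.6077, 0.1186, 0.226]
orientation: [-0.165, 0.986, -0.0, 0.001]
contact_force: [4.3, 0.4, 3.8]
opening: 0.0172
grip_force: 21.1
```

```bash
python3 - <<'E'
from h import *
for a in (.26,.18,.10,.02,-.06): go(on(.085,a,.224),a+np.pi/2)
E
```

```text
[0.6077 0.1186 0.226 ] F [4.3 0.4 3.8] op 0.0172 t 9.0 lin [ 0.5 -5.9  2. ] turn [-0.001  0.002  0.072]
[0.6077 0.1186 0.226 ] F [4.3 0.4 3.8] op 0.0172 t 9.0 lin [  1.2 -12.7   2. ] turn [-0.     0.002  0.152]
[0.6077 0.1186 0.226 ] F [4.3 0.4 3.8] op 0.0172 t 9.0 lin [  2.5 -19.3   2. ] turn [-0.     0.002  0.232]
[0.6077 0.1186 0.226 ] F [4.3 0.4 3.8] op 0.0172 t 9.0 lin [  4.3 -25.9   2. ] turn [-0.     0.002  0.312]
[0.6077 0.1186 0.226 ] F [4.3 0.4 3.8] op 0.0172 t 9.0 lin [  6.7 -32.3   2. ] turn [-0.     0.002  0.392]
```

Call:
move_arm:
  targets:
    - {"linear": [0.3, -6.2, 0], "turn": [0, 0, 0.075]}
    - {"linear": [1, -12.7, 0], "turn": [0, 0, 0.15]}
    - {"linear": [2.3, -19.3, 0], "turn": [0, 0, 0.23]}
    - {"linear": [4.1, -25.9, 0], "turn": [0, 0, 0.31]}
    - {"linear": [6.5, -32.3, 0], "turn": [0, 0, 0.39]}

```text
t: 9.62
tcp_pos: [0.612, 0.0859, 0.2259]
orientation: [0.03, 1.0, 0.0, 0.001]
contact_force: [3.8, 0.3, 3.4]
opening: 0.0166
grip_force: 21.2
```

```bash
python3 - <<'E'
from h import *
for a in (-.14,-.21,-.28,-.35,-.42): go(on(.085,a,.224),a+np.pi/2)
E
```

```text
[0.612  0.0859 0.2259] F [3.8 0.3 3.4] op 0.0166 t 9.62 lin [ 0.4 -6.8  1.9] turn [0.001 0.002 0.08 ]
[0.612  0.0859 0.2259] F [3.8 0.3 3.4] op 0.0166 t 9.62 lin [  1.1 -12.7   1.9] turn [0.001 0.002 0.15 ]
[0.612  0.0859 0.2259] F [3.8 0.3 3.4] op 0.0166 t 9.62 lin [  2.2 -18.5   1.9] turn [0.001 0.002 0.22 ]
[0.612  0.0859 0.2259] F [3.8 0.3 3.4] op 0.0166 t 9.62 lin [  3.7 -24.3   1.9] turn [0.001 0.002 0.29 ]
[0.612  0.0859 0.2259] F [3.8 0.3 3.4] op 0.0166 t 9.62 lin [  5.6 -29.9   1.9] turn [0.001 0.002 0.36 ]
```

Call:
move_arm:
  targets:
    - {"linear": [0.4, -6.8, 0], "turn": [0, 0, 0.08]}
    - {"linear": [1.1, -12.7, 0], "turn": [0, 0, 0.15]}
    - {"linear": [2.2, -18.5, 0], "turn": [0, 0, 0.22]}
    - {"linear": [3.7, -24.3, 0], "turn": [0, 0, 0.29]}
    - {"linear": [5, -28.5, 0], "turn": [0, 0, 0.34]}

```text
t: 10.25
tcp_pos: [0.6051, 0.0576, 0.2259]
orientation: [0.199, 0.98, 0.0, 0.001]
contact_force: [3.2, -0.5, 3.9]
opening: 0.0172
grip_force: 21.2
```

Call:
move_arm:
  targets:
    - {"linear": [0, 0, 0], "turn": [0, 0, 0]}
    - {"linear": [0, 0, 0], "turn": [0, 0, 0]}
    - {"linear": [0, 0, 0], "turn": [0, 0, 0]}
    - {"linear": [0, 0, 0], "turn": [0, 0, 0]}
    - {"linear": [0, 0, 0], "turn": [0, 0, 0]}
  claw: 160

```text
t: 10.88
tcp_pos: [0.6048, 0.0578, 0.2253]
orientation: [0.197, 0.98, -0.0, -0.0]
contact_force: [0.3, 0.1, -0.6]
opening: 0.0316
grip_force: 0.0
```

Call:
move_arm:
  targets:
    - {"linear": [0, 0, -25], "turn": [0, 0, 0]}
    - {"linear": [0, 0, -50], "turn": [0, 0, 0]}
    - {"linear": [0, 0, -90], "turn": [0, 0, 0]}
    - {"linear": [0, 0, -90], "turn": [0, 0, 0]}
    - {"linear": [0, 0, -90], "turn": [0, 0, 0]}

```text
t: 11.5
tcp_pos: [0.6047, 0.0578, 0.3145]
orientation: [0.198, 0.98, -0.0, -0.001]
contact_force: [-0.7, -0.3, -0.3]
opening: 0.0315
grip_force: 0.0
```

```bash
python3 - <<'E'
from h import *
im=arm.snapshot("scene");np.save("pics/s3.npy",im)
cv2.imwrite("pics/c3.png",cv2.resize(im[130:210,320:420],(750,600),interpolation=cv2.INTER_CUBIC)[:,:,::-1])
print(blobs(im,(325,130,420,215),(22,120,120),(35,255,255)))
a1,a2=-1.12,-.40
c=(on(.085,a1,.222)+on(.085,a2,.222))/2;print(c,np.linalg.norm(on(.085,a1,0)-on(.085,a2,0)))
go(c,(a1+a2)/2+np.pi/2)
E
```

```text
[(80, array([350.8375, 180.975 ]))]
[0.5846616  0.03619545 0.222     ] 0.05988661965676536
[0.6046 0.0578 0.3141] F [ 0.3 -0.8 -0.6] op 0.0317 t 11.55 lin [  9.8 -27.6  92.2] turn [-0.001 -0.002  0.362]
```

View pics/c3.png

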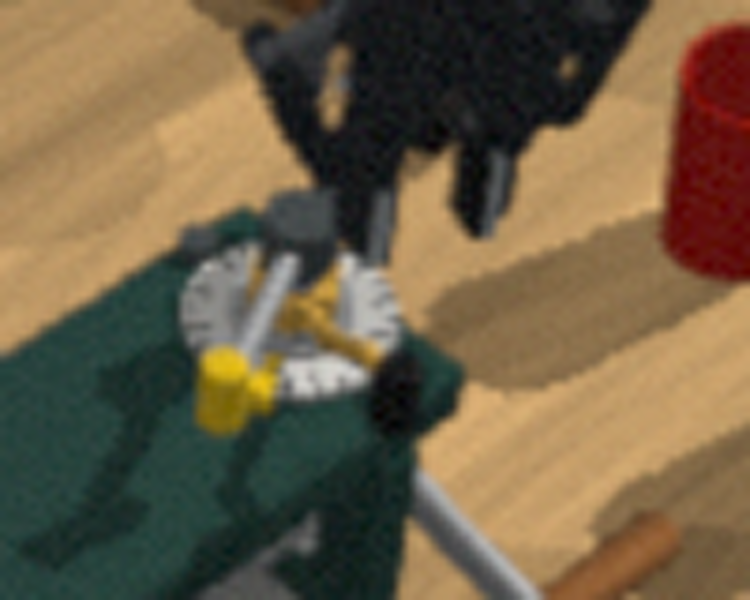

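The yellow knob is unchanged at (349.6,182). The black knob, at about (372,182), leaves too little room for straddling, so I'll regrip it and run it a bit further.

Call:
move_arm:
  targets:
    - {"linear": [0, 0, 30], "turn": [0, 0, 0]}
    - {"linear": [0, 0, 60], "turn": [0, 0, 0]}
    - {"linear": [0, 0, 90], "turn": [0, 0, 0]}
    - {"linear": [0, 0, 90], "turn": [0, 0, 0]}
    - {"linear": [0, 0, 90], "turn": [0, 0, 0]}

```text
t: 12.18
tcp_pos: [0.6052, 0.0577, 0.2264]
orientation: [0.198, 0.98, 0.0, 0.001]
contact_force: [-0.1, 0.1, 1.3]
opening: 0.0318
grip_force: 0.0
```

Call:
move_arm:
  targets:
    - {"linear": [0, 0, 0], "turn": [0, 0, 0]}
    - {"linear": [0, 0, 0], "turn": [0, 0, 0]}
    - {"linear": [0, 0, 0], "turn": [0, 0, 0]}
    - {"linear": [0, 0, 0], "turn": [0, 0, 0]}
    - {"linear": [0, 0, 0], "turn": [0, 0, 0]}
  claw: 255
  grip_force: 20

```text
t: 12.8
tcp_pos: [0.6055, 0.0575, 0.2261]
orientation: [0.198, 0.98, 0.0, 0.001]
contact_force: [5.4, -2.8, 6.1]
opening: 0.0173
grip_force: 21.2
```

Call:
move_arm:
  targets:
    - {"linear": [0.2, -3.5, 0], "turn": [0, 0, 0.04]}
    - {"linear": [0.5, -7, 0], "turn": [0, 0, 0.08]}
    - {"linear": [0.9, -10.5, 0], "turn": [0, 0, 0.12]}
    - {"linear": [1.3, -14, 0], "turn": [0, 0, 0.16]}
    - {"linear": [1.3, -14, 0], "turn": [0, 0, 0.16]}

```text
t: 13.42
tcp_pos: [0.5987, 0.045, 0.226]
orientation: [0.276, 0.961, 0.0, 0.001]
contact_force: [3.7, -2.8, 5.0]
opening: 0.0172
grip_force: 21.2
```

Call:
move_arm:
  targets:
    - {"linear": [0, 0, 0], "turn": [0, 0, 0]}
    - {"linear": [0, 0, 0], "turn": [0, 0, 0]}
    - {"linear": [0, 0, 0], "turn": [0, 0, 0]}
    - {"linear": [0, 0, 0], "turn": [0, 0, 0]}
    - {"linear": [0, 0, 0], "turn": [0, 0, 0]}
  claw: 165

```text
t: 14.05
tcp_pos: [0.5982, 0.0454, 0.2253]
orientation: [0.275, 0.961, -0.0, -0.0]
contact_force: [-0.9, -0.2, 0.9]
opening: 0.0302
grip_force: 0.0
```

Call:
move_arm:
  targets:
    - {"linear": [0, 0, -25], "turn": [0, 0, 0]}
    - {"linear": [0, 0, -50], "turn": [0, 0, 0]}
    - {"linear": [0, 0, -90], "turn": [0, 0, 0]}
    - {"linear": [0, 0, -90], "turn": [0, 0, 0]}
    - {"linear": [0, 0, -90], "turn": [0, 0, 0]}

```text
t: 14.68
tcp_pos: [0.598, 0.0454, 0.3145]
orientation: [0.275, 0.961, -0.0, -0.001]
contact_force: [-0.3, 0.0, -0.0]
opening: 0.0304
grip_force: 0.0
```

```bash
python3 - <<'E'
from h import *
im=arm.snapshot("scene");np.save("pics/s4.npy",im)
print(blobs(im,(325,130,420,215),(22,120,120),(35,255,255)))
a1,a2=-1.12,-.57
c=(on(.085,a1,.222)+on(.085,a2,.222))/2;print(c,np.linalg.norm(on(.085,a1,0)-on(.085,a2,0)))
go(c,(a1+a2)/2+np.pi/2)
E
```

```text
[(78, array([350.78205128, 180.92307692]))]
[0.5812973  0.02981137 0.222     ] 0.046162979282539256
[0.598  0.0454 0.3141] F [-0.1  0.5 -0.5] op 0.0301 t 14.72 lin [  5.7 -21.9  92.2] turn [-0.001 -0.002  0.287]
```

```bash
python3 - <<'E'
from h import *
go(on(.083,-.88,.214),-.9+np.pi/2)
E
```

```text
[0.598  0.0454 0.3141] F [-0.1  0.5 -0.5] op 0.0301 t 14.72 lin [  5.4 -25.  100.2] turn [-0.001 -0.002  0.342]
```

Call:
move_arm:
  targets:
    - {"linear": [2, -10, 0], "turn": [0, 0, 0.17]}
    - {"linear": [5.4, -25, 0], "turn": [0, 0, 0.34]}
    - {"linear": [5.4, -25, 0], "turn": [0, 0, 0.34]}
    - {"linear": [5.4, -25, 15], "turn": [0, 0, 0.34]}
    - {"linear": [5.4, -25, 15], "turn": [0, 0, 0.34]}
  claw: 0

```text
t: 15.35
tcp_pos: [0.5801, 0.0274, 0.2983]
orientation: [0.433, 0.901, -0.0, -0.002]
contact_force: [-0.8, -0.7, -0.9]
opening: 0.0852
grip_force: 0.0
```

Call:
move_arm:
  targets:
    - {"linear": [0, 0, 20], "turn": [0, 0, 0]}
    - {"linear": [0, 0, 40], "turn": [0, 0, 0]}
    - {"linear": [0, 0, 60], "turn": [0, 0, 0]}
    - {"linear": [0, 0, 85], "turn": [0, 0, 0]}
    - {"linear": [0, 0, 85], "turn": [0, 0, 0]}
  claw: 0

```text
t: 15.98
tcp_pos: [0.5798, 0.0273, 0.2137]
orientation: [0.433, 0.901, -0.001, -0.002]
contact_force: [0.4, 0.2, 0.0]
opening: 0.0853
grip_force: 0.0
```

```bash
python3 - <<'E'
from h import *
for a in (-.90,-.91,-.92):go(on(.083,a,.214),a+np.pi/2)
im=arm.snapshot("scene");np.save("pics/s5.npy",im)
cv2.imwrite("pics/c5.png",cv2.resize(im[130:210,320:420],(750,600),interpolation=cv2.INTER_CUBIC)[:,:,::-1])
print(blobs(im,(325,130,420,215),(22,120,120),(35,255,255)))
E
```

```text
[0.5798 0.0273 0.2137] F [0.4 0.2 0. ] op 0.0853 t 15.97 lin [-0.3 -1.8 -0.3] turn [-0.003 -0.003  0.003]
[0.5798 0.0273 0.2137] F [0.4 0.2 0. ] op 0.0853 t 15.97 lin [-0.3 -2.6 -0.3] turn [-0.003 -0.003  0.013]
[0.5798 0.0273 0.2137] F [0.4 0.2 0. ] op 0.0853 t 15.97 lin [-0.3 -3.5 -0.3] turn [-0.003 -0.003  0.023]
[(66, array([351.36363636, 180.51515152]))]
```

View pics/c5.png

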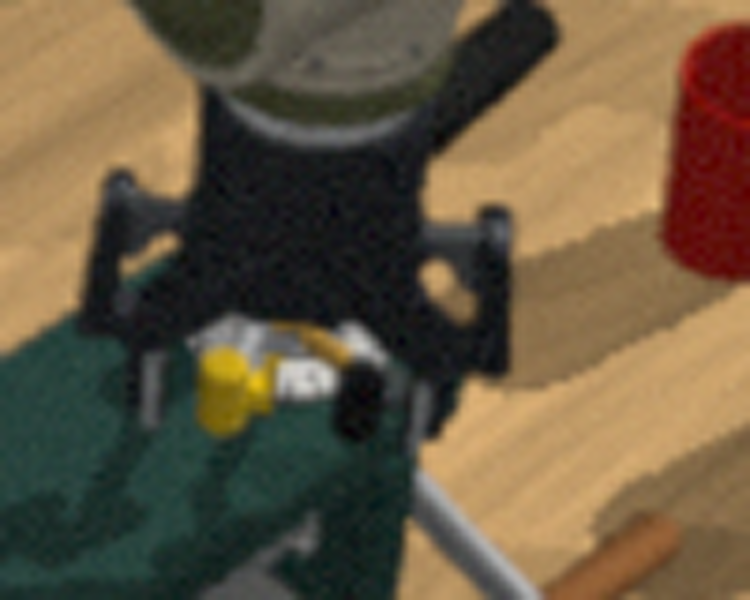

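Both knobs, yellow at (349.6,182) and black at (367.5,183), stand between the fingers. I'll close in small steps.

Call:
move_arm:
  targets:
    - {"linear": [-0.3, -1.3, 0], "turn": [0, 0, 0.01]}
    - {"linear": [-0.3, -2.6, 0], "turn": [0, 0, 0.01]}
    - {"linear": [-0.3, -2.6, 0], "turn": [0, 0, 0.01]}
    - {"linear": [-0.3, -2.6, 0], "turn": [0, 0, 0.01]}
    - {"linear": [-0.3, -2.6, 0], "turn": [0, 0, 0.01]}
  claw: 60
  grip_force: 20

```text
t: 16.65
tcp_pos: [0.5786, 0.0252, 0.2155]
orientation: [0.438, 0.899, 0.0, 0.0]
contact_force: [1.8, 0.5, 0.8]
opening: 0.0655
grip_force: 0.8
```

Call:
move_arm:
  targets:
    - {"linear": [0, 0, 0], "turn": [0, 0, 0]}
    - {"linear": [0, 0, 0], "turn": [0, 0, 0]}
    - {"linear": [0, 0, 0], "turn": [0, 0, 0]}
    - {"linear": [0, 0, 0], "turn": [0, 0, 0]}
    - {"linear": [0, 0, 0], "turn": [0, 0, 0]}
  claw: 85

```text
t: 17.27
tcp_pos: [0.5786, 0.0251, 0.2155]
orientation: [0.438, 0.899, -0.0, 0.0]
contact_force: [-0.8, -0.4, 3.5]
opening: 0.0572
grip_force: 3.6
```

Call:
move_arm:
  targets:
    - {"linear": [0, 0, 0], "turn": [0, 0, 0]}
    - {"linear": [0, 0, 0], "turn": [0, 0, 0]}
    - {"linear": [0, 0, 0], "turn": [0, 0, 0]}
    - {"linear": [0, 0, 0], "turn": [0, 0, 0]}
    - {"linear": [0, 0, 0], "turn": [0, 0, 0]}
  claw: 92

```text
t: 17.9
tcp_pos: [0.5786, 0.0248, 0.2158]
orientation: [0.439, 0.899, -0.0, 0.0]
contact_force: [-1.6, -2.4, 6.4]
opening: 0.0549
grip_force: 12.8
```

```bash
python3 - <<'E'
from h import *
go(on(.083,-.91,.214),-.91+np.pi/2)
im=arm.snapshot("scene");np.save("pics/s6.npy",im)
print(arm.get_obs()['grip_force'],blobs(im,(325,130,420,215),(22,120,120),(35,255,255)))
E
```

```text
[0.5786 0.0248 0.2158] F [-1.6 -2.4  6.4] op 0.0549 t 17.9 lin [ 0.9 -0.1  1.8] turn [-0.     0.001  0.002]
12.794627398252487 [(69, array([351.39130435, 180.5942029 ]))]
```

Call:
move_arm:
  targets:
    - {"linear": [0, 0, 0], "turn": [0, 0, 0]}
    - {"linear": [0, 0, 0], "turn": [0, 0, 0]}
    - {"linear": [0, 0, 0], "turn": [0, 0, 0]}
    - {"linear": [0, 0, 0], "turn": [0, 0, 0]}
    - {"linear": [0, 0, 0], "turn": [0, 0, 0]}
  claw: 95
  grip_force: 20

```text
t: 18.58
tcp_pos: [0.5786, 0.0246, 0.216]
orientation: [0.439, 0.899, -0.0, 0.0]
contact_force: [-1.8, -3.0, 5.8]
opening: 0.0536
grip_force: 15.0
```

Call:
move_arm:
  targets:
    - {"linear": [0, 0, 0], "turn": [0, 0, 0]}
    - {"linear": [0, 0, 0], "turn": [0, 0, 0]}
    - {"linear": [0, 0, 0], "turn": [0, 0, 0]}
    - {"linear": [0, 0, 0], "turn": [0, 0, 0]}
    - {"linear": [0, 0, 0], "turn": [0, 0, 0]}
  claw: 98

```text
t: 19.2
tcp_pos: [0.5787, 0.0245, 0.2162]
orientation: [0.439, 0.899, -0.0, 0.001]
contact_force: [-2.9, -3.1, 7.2]
opening: 0.0529
grip_force: 17.1
```

Call:
move_arm:
  targets:
    - {"linear": [0, 0, 0], "turn": [0, 0, 0]}
    - {"linear": [0, 0, 0], "turn": [0, 0, 0]}
    - {"linear": [0, 0, 0], "turn": [0, 0, 0]}
    - {"linear": [0, 0, 0], "turn": [0, 0, 0]}
    - {"linear": [0, 0, 0], "turn": [0, 0, 0]}
  claw: 101

```text
t: 19.82
tcp_pos: [0.5788, 0.0244, 0.2163]
orientation: [0.439, 0.899, -0.0, 0.001]
contact_force: [-2.6, -3.6, 9.4]
opening: 0.0522
grip_force: 19.2
```

```bash
python3 - <<'E'
from h import *
go(on(.083,-.91,.214),-.91+np.pi/2)
im=arm.snapshot("scene");np.save("pics/s7.npy",im)
print(arm.get_obs()['grip_force'],blobs(im,(325,130,420,215),(22,120,120),(35,255,255)))
E
```

```text
[0.5788 0.0244 0.2163] F [-2.6 -3.6  9.4] op 0.0522 t 19.82 lin [ 1.4 -0.   2.3] turn [0.    0.002 0.002]
19.18074667453766 [(63, array([351.93650794, 180.61904762]))]
```

Call:
move_arm:
  targets:
    - {"linear": [0, 0, 0], "turn": [0, 0, 0]}
    - {"linear": [0, 0, 0], "turn": [0, 0, 0]}
    - {"linear": [0, 0, 0], "turn": [0, 0, 0]}
    - {"linear": [0, 0, 0], "turn": [0, 0, 0]}
    - {"linear": [0, 0, 0], "turn": [0, 0, 0]}
  claw: 20

```text
t: 20.5
tcp_pos: [0.5786, 0.0252, 0.2153]
orientation: [0.438, 0.899, -0.0, -0.0]
contact_force: [-0.3, 0.4, -0.2]
opening: 0.0787
grip_force: 0.0
```

Call:
move_arm:
  targets:
    - {"linear": [0, 0, -25], "turn": [0, 0, 0]}
    - {"linear": [0, 0, -50], "turn": [0, 0, 0]}
    - {"linear": [0, 0, -100], "turn": [0, 0, 0]}
    - {"linear": [0, 0, -150], "turn": [0, 0, 0]}
    - {"linear": [0, 0, -180], "turn": [0, 0, 0]}

```text
t: 21.12
tcp_pos: [0.5786, 0.0252, 0.3981]
orientation: [0.438, 0.899, 0.0, 0.002]
contact_force: [-0.1, 0.1, -0.7]
opening: 0.0785
grip_force: 0.0
```

Call:
move_arm:
  targets:
    - {"linear": [60, 0, 0], "turn": [0, 0, 0]}
    - {"linear": [120, 0, 0], "turn": [0, 0, 0]}
    - {"linear": [180, 0, 0], "turn": [0, 0, 0]}
    - {"linear": [200, 0, 0], "turn": [0, 0, 0]}
    - {"linear": [200, 0, 0], "turn": [0, 0, 0]}

```text
t: 21.75
tcp_pos: [0.4553, 0.1832, 0.3956]
orientation: [0.438, 0.899, 0.0, 0.0]
contact_force: [-0.0, -0.4, 0.1]
opening: 0.079
grip_force: 0.0
```

```bash
python3 - <<'E'
from h import *
t=arm.snapshot("top");s=arm.snapshot("scene")
f=lambda x:cv2.resize(x,(400,400),interpolation=cv2.INTER_CUBIC)[:,:,::-1]
cv2.imwrite("pics/c8.png",np.hstack([f(t[145:225,235:315]),f(s[130:210,325:405])]))
print(blobs(t,(235,145,315,225),(22,120,120),(35,255,255)),blobs(s,(325,130,420,215),(22,120,120),(35,255,255)))
E
```

```text
[(41, array([306.3902439 , 172.73170732])), (10, array([292.8, 182.4]))] [(74, array([351.17567568, 180.93243243]))]
```

View pics/c8.png

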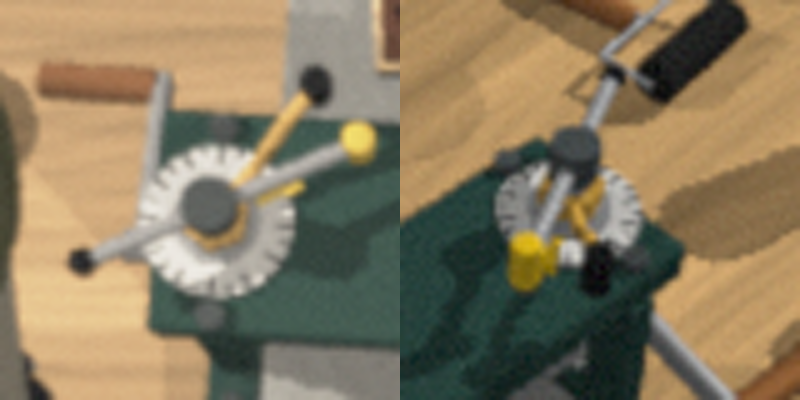

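The yellow knob is at top-view (306.4,172.7), the black knob at (297.8,161.6) and the ball at (251,197). Final angle check:

```bash
python3 - <<'E'
from h import *
y=ray("top",306.39,172.73,.247);b=ray("top",251,197,.24);k=ray("top",297.9,161.5,.247)
for n,d in(("bar",y-b),("yk",y-np.r_[AX,0]),("bk",k-np.r_[AX,0])):print(n,np.hypot(*d[:2]).round(4),np.arctan2(d[1],d[0]).round(3))
for u in((292.04,181.74),):
  m=ray("top",*u,.203);d=m[:2]-AX;print(np.hypot(*d),np.arctan2(d[1],d[0]))
y0=ray("top",291.28,156.84,.247);b0=ray("top",264.08,210.4,.24);d=y0-b0;print('bar0',np.arctan2(d[1],d[0]),y0)
a=(y*72+b*85)/157;a0=(y0*72+b0*85)/157;print(a,a0)
for A in(a,a0):d=m-A;print('mark',np.arctan2(d[1],d[0]))
E
```

```text
bar 0.1572 -1.135
yk 0.0843 -1.137
bk 0.0842 -0.689
0.04183839825888051 -1.0986498134513356
bar0 -0.4369046997332448 [0.6041429  0.05522623 0.247     ]
[0.52656883 0.0916527  0.24321019] [0.52710825 0.09120177 0.24321019]
mark -1.0966047796832656
mark -1.1031333390275735
```

```bash
python3 - <<'E'
from h import *
A=np.array([.527,.0913])
for n,box in(("top",(285,176,301,190)),("scene",(349,172,361,188))):
    im=np.load(f"pics/{n}0.npy").astype(float);x0,y0,x1,y1=box;c=im[y0:y1,x0:x1]
    w=np.clip(np.minimum(c[...,0],c[...,1])-c[...,2]-25,0,None)
    w[w<15]=0
    yy,xx=np.mgrid[y0:y1,x0:x1]
    print(n,w.astype(int).tolist() if 0 else '',(w>0).sum())
    u,v=(w*xx).sum()/w.sum(),(w*yy).sum()/w.sum();print(u,v)
    for z in(.2,.205):
        d=ray(n,u,v,z)[:2]-A;print(z,np.hypot(*d).round(4),np.arctan2(d[1],d[0]).round(3))
    for a in(-1.0,-1.05,-1.1,-1.15):print(a,proj(n,np.r_[A+.042*np.array([np.cos(a),np.sin(a)]),.203]))
# cross-view bias: known points in scene
print('head top scene proj',proj("scene",np.r_[A,.252]),'yk0',proj("scene",np.r_[A+.085*np.array([np.cos(-.437),np.sin(-.437)]),.24]))
E
```

```text
top  37
291.09641595153965 182.04694598687533
0.2 0.0395 -1.079
0.205 0.0394 -1.103
-1.0 [291.3 180.4]
-1.05 [291.6 181.1]
-1.1 [292.  181.7]
-1.15 [292.3 182.4]
scene  40
354.8402471315093 180.05383936451898
0.2 0.0359 -1.118
0.205 0.0405 -1.09
-1.0 [356.  181.2]
-1.05 [355.2 181. ]
-1.1 [354.5 180.9]
-1.15 [353.8 180.7]
head top scene proj [359.9 158.3] yk0 [371.7 182.6]
```

The mark lies at about -1.10 rad and the bar at -1.136, an error of about -0.04, within the 0.09 tolerance. Handing in.

```bash
python3 -c "
from bench import arm
print(arm.finish_job())"
```

```text
the job is handed in; nothing more can be done
None
```

I handed the job in. By my measurements the yellow knob is about 0.04 rad off the mark (limit 0.09), the lock nut is seated and was nipped at about 19 N, and everything is released; the hand-in returned no verdict.

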